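# Sweep the offcuts off the carving board

## Task

Clear the carving board: with your fingertips, sweep the three small wooden offcuts across the board and over its edge into the empty scrap tray that stands against it (not the tray with the chisels in it). Push them along gently; do not pinch, press down on or lift them. Leave the chisel and the flower rosette lying on the board, and the sharpening stone and sanding block beside it, where they are.

Things in the scene. Friction and masses are not known exactly. Their poses are not given: they have to be found in the camera images.
- board: fixed thick carving board of mid-brown wood, 260 (its x) x 340 (its y) x 70 mm thick; origin at the centre of its underside, on the bench (z = 0), so the top is 70 mm above the bench; z up. A tray stands at each short edge (+y and -y); which is the scrap tray varies. The offcuts start 60 to 85 mm either side of the middle line (x = 0), their centres at least 100 mm apart
- scrap_tray: fixed empty open tray of pale wood, outside 320 (its x) x 130 (its y) x 60 mm high, walls and floor 6 mm; stands on the bench 3 mm from one short edge (+y or -y) of the board, axes parallel to the board's, reaching at least 15 mm past both of its long sides, its rim 10 mm below the board's top; origin at the centre of its underside
- tool_tray: fixed tray of the same shape against the other short edge of the board, with three chisels fixed in it that stay below its rim; origin at the centre of its underside; not to be used
- offcut_block: loose pale wooden offcut, plain block 40 x 30 x 18 mm high, about 16 g, lying on the board; origin at its middle, 9 mm above what it lies on; z up
- offcut_stepped: loose pale wooden offcut 40 (x) x 30 (y) x 18 mm high with one corner (+x +y) cut out, 18 x 14 mm; about 16 g, lying on the board; origin at the middle of the 40 x 30 outline, mid-height; its centre of mass lies 3 mm to -x and 2 mm to -y of that
- offcut_round: loose pale wooden offcut, upright disc 36 mm across and 18 mm high, about 16 g, lying on the board; origin at its middle
- chisel: bystander: loose carving chisel with dark wooden handle, 160 mm long (its x, blade towards +x), 19 mm wide, 20 mm high, lying along the middle of the board roughly parallel to the board's y, between the offcuts; origin at mid-length, on its underside
- rosette: bystander: loose dark carved flower 40 mm across, 18 mm high, on the middle line of the board beside the chisel's handle; origin at the centre of its underside
- stone: bystander: loose grey sharpening stone 70 x 180 x 28 mm, on the bench at the far left; origin at the centre of its underside
- sanding_block: bystander: loose cork sanding block 70 x 110 x 40 mm, on the bench at the far right; origin at the centre of its underside

How it is judged (in metres and radians):
At the end, for the whole second after the job is handed in: the middle of each of the three offcuts is inside the scrap tray's walls and below its rim (60 mm above the bench), each slower than 20 mm/s, and the chisel, rosette, stone and sanding block are within 15 mm of where it started (x of offcut_block in the frame of scrap_tray between -0.154 and 0.154 m and y of offcut_block in the frame of scrap_tray between -0.059 and 0.059 m and height (world z) of each of offcut_block, offcut_stepped, offcut_round below 0.06 m and linear speed of each of offcut_block, offcut_stepped, offcut_round below 0.02 m/s and x of offcut_stepped in the frame of scrap_tray between -0.154 and 0.154 m and y of offcut_stepped in the frame of scrap_tray between -0.059 and 0.059 m and x of offcut_round in the frame of scrap_tray between -0.154 and 0.154 m and y of offcut_round in the frame of scrap_tray between -0.059 and 0.059 m and not (distance of any of chisel, rosette, stone, sanding_block from where it was at the start of the episode above 0.015 m)); the robot touches nothing.
It fails at once if a bystander (chisel, rosette, stone or sanding block) is moved more than 15 mm (distance of any of chisel, rosette, stone, sanding_block from where it was at the start of the episode above 0.015 m).
It fails at once if an offcut is lifted: its middle rises more than 30 mm above the board's top (100 mm above the bench) (height (world z) of any of offcut_block, offcut_stepped, offcut_round above 0.1 m).
It fails at once if an offcut is pinched or pressed: the fingers act on it with more than 15 N (contact force between the fingers and offcut_block above 15 N or contact force between the fingers and offcut_stepped above 15 N or contact force between the fingers and offcut_round above 15 N).
It also fails if it takes over 64 s, if anything falls off the work surface, if the arm or the gripper's body presses on something with over 40 N, if the wrist force passes 120 N, or if a joint passes its speed limit or range.

## Robot

A 7-joint arm with a two-finger parallel gripper is mounted at the origin on the work surface. World frame = base frame: x ahead of the robot, y to its left, z up, the work surface at z = 0. Lengths are in mm, angles in rad, forces in N, time in s.
With the tool pointing down it reaches from about 400 to 875 mm from the base axis. Payload 6.5 kg.
Tool frame: the origin (TCP) lies between the finger pads; the fingertips stand tip_extent ahead of it and the grasp point (between the pads) is the TCP (tip_extent is the distance from the TCP to the fingertips, in mm); z points along the fingers, y is the line along which they close (so a half turn about z gives the same grasp; the last joint's range is limited). The gripper opens to 88 mm and grips with 3 to 60 N. Pads are 18 mm wide; open, the fingers measure 123 mm over their backs; the gripper's body (75 mm by 187 mm) begins 45 mm behind the grasp point.
Start: joints at [-1.286, 0.536, -0.004, 1.538, 0.003, 1.067, -0.071], TCP at [223.366, 610.408, 257.716] pointing down, gripper open.
Joint ranges: [-2.7, 2.7], [-0.37, 2.16], [-1.27, 1.26], [0.24, 2.4], [-1.31, 4.45], [0.19, 1.91], [-2.76, 2.76]. Speed limits (rad/s): [2.39, 2.39, 3.14, 3.14, 3.14, 3.14, 3.14].

## Interface

Orientations are given as [roll, pitch, yaw] about the fixed x, y, z axes, in that order (R = Rz(yaw) Ry(pitch) Rx(roll)).
In Python, from bench import read_state, capture, get_calibration, hand_in, tip_extent gives the robot as it stands.
- The arm moves only by the tool step_arm, never from a script. Its arguments are lists of equal length, an entry for each row: "linear": the shift along the tool's x, y, z in mm, a list of three; "delta_rot": the turn, a rotation vector about the tool's x, y, z in degrees, a list of three; "claw": the finger opening in mm, from 0 to 88.1. In form: {"linear": [[dx, dy, dz], ...], "delta_rot": [[ax, ay, az], ...], "claw": [claw, ...]}. A call has 1 to 5 rows; each row shifts and turns the commanded pose from where the row before left it, along the tool's axes as they then stand; what a row does not reach is not made up. A row lasts 1/8 s, in which the tool goes at most 62.5 mm and 10.7 degrees, less where a joint would pass 70% of its speed; a pose out of reach is approached as far as the arm can. A call with a gripper value outside its range is refused whole. The fingers move at their own pace and stop on an object; the grip force is fixed at half the most. Time passes only in rows, so rows that do not move let the fingers close. It gives the time, the measured TCP pose, the force, the opening and the grip force at its end, in the units of the state.
- read_state(): the state, without advancing time (a new reading comes with each control period).
- capture(name): name is "scene" or "top" or "wrist"; returns the picture (420x560x3 uint8, blue, green, red); there is no depth.
- get_calibration(name): a dict with "fx", "fy", "cx", "cy" (pixels), "dist" ([k1, k2, p1, p2, k3] as OpenCV has them; the pictures are not rectified), "R" (3x3) and "t" (3): a world point X has camera coordinates R X + t. Camera axes: x right, y down, z forward; pixel columns grow to the right and rows downward; lengths in mm; the calibration is good to about 2 mm. A picture is of the moment at which its call begins: read the wrist's pose just before it. get_calibration takes no time and is no camera call; for the wrist camera it gives the pose at the moment of the call.
- hand_in(): hands the job in; it is judged then, once.
The state is a dict: "time": time; "joint_positions": joint angles; "dq": joint speeds; "tau": joint torques, N m; "position": TCP position; "tcp_rot": TCP orientation; "force": force on the tool from outside, world axes, zero at the start; "torque": the same for the moment, N m; "opening": opening from 0.0 (shut) to 1.0 (fully open); "finger_force": force on a finger pad.
Only numpy, scipy, OpenCV 4.12 (cv2) and the standard library are available. Lean on these libraries where they do the work, as an engineer would, in place of code of your own. Each camera call takes 0.05 s, during which the arm holds its last target. There are 200 camera calls.

## Working session

There is one attempt and no reset: what is moved stays moved. The work goes in short steps, Python scripts to look and compute and a tool call to move; the robot and the scene stay as the last step left them, time stands still between calls to the robot, and variables do not carry over. Pictures are saved under pics/ and viewed, at most 10 in all, crops included, and the job is handed in when it is done.

Besides the shell and the picture viewer there is one more tool, called after ">>>" as name(argument=value, ...) on one line, values as JSON. step_arm: Moves the arm, as the interface text tells. Its arguments: {"type":"object","properties":{"linear":{"type":"array"},"delta_rot":{"type":"array"},"claw":{"type":"array"}},"required":["linear","delta_rot","claw"]}

```bash
mkdir -p pics; python3 - <<'E'
from bench import *
import cv2
print(tip_extent if not callable(tip_extent) else tip_extent())
s=read_state(); print(s)
for n in ("top","scene"):
    cv2.imwrite(f"pics/{n}0.png",capture(n)); c=get_calibration(n); print(n,c)
E
```

```text
19.0
{'time': 0.0, 'joint_positions': array([-1.2862186 ,  0.53717997, -0.00442776,  1.53884521,  0.00259994,
        1.06729179, -0.07118276]), 'dq': array([-0.00022895,  0.00013492, -0.00176652,  0.00069633, -0.00141036,
       -0.00102807,  0.00092767]), 'tau': array([ 9.49554624e-05, -5.70997810e+01,  9.90848243e-01, -2.51607209e+01,
       -5.62632107e-02,  1.79582415e-02,  1.47994506e-04]), 'position': array([223.18137137, 609.87500313, 256.84108798]), 'tcp_rot': array([-3.13987909e+00,  1.31580117e-04,  2.79089479e+00]), 'force': array([1.55967472, 0.78864624, 0.13446824]), 'torque': array([-0.03379648,  0.06531216,  0.01553585]), 'finger_force': 0.0, 'opening': 1.0038075867154437}
top {'fx': 540.2193024835312, 'fy': 540.2193024835312, 'cx': 277.46956804005566, 'cy': 206.22292122350552, 'dist': array([0.03348644, 0.        , 0.        , 0.        , 0.        ]), 'R': array([[-0.0061712 , -0.99997924,  0.00185154],
       [-0.997873  ,  0.00603802, -0.06490772],
       [ 0.06489519, -0.00224816, -0.99788955]]), 't': array([  24.54512048,  555.64973223, 1521.16714403])}
scene {'fx': 431.76656376024897, 'fy': 431.76656376024897, 'cx': 285.8512931466561, 'cy': 211.46309064013494, 'dist': array([-0.12070984,  0.        ,  0.        ,  0.        ,  0.        ]), 'R': array([[ 0.40331043,  0.91502599,  0.00825481],
       [ 0.65847316, -0.28394341, -0.69698582],
       [-0.63541624,  0.28653722, -0.71703739]]), 't': array([-220.52352031, -322.26224846, 1755.5067962 ])}
```

View pics/top0.png

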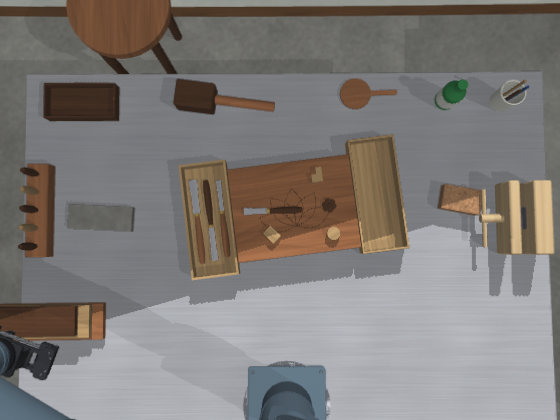

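View pics/scene0.png

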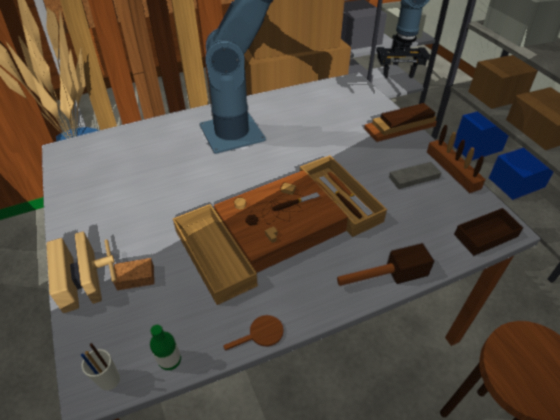

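The board sits ahead of the robot. The empty scrap tray is to the right at about (377,195), i.e. the world −y side, and the chisel tray is to the left at (208,220). The offcuts are at about (272,235), (333,233) and (317,174). The chisel runs (245–300, 210) and the rosette is at (329,205).

```bash
cat > h.py <<'E'
import numpy as np, cv2
from bench import *
def px2w(n,uv,z):
    c=get_calibration(n); K=np.array([[c['fx'],0,c['cx']],[0,c['fy'],c['cy']],[0,0,1]])
    p=cv2.undistortPoints(np.array(uv,float).reshape(-1,1,2),K,np.array(c['dist'])).reshape(-1,2)
    R=np.array(c['R']);C=-R.T@np.array(c['t'])
    d=np.c_[p,np.ones(len(p))]@R
    return C+d*((z-C[2])/d[:,2])[:,None]
E
python3 - <<'E'
from h import *
im=cv2.imread('pics/top0.png')[130:285,170:415]
cv2.imwrite('pics/crop.png',cv2.resize(im,None,fx=3.2,fy=3.2,interpolation=cv2.INTER_CUBIC))
E
```

```text
(no output)
```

View pics/crop.png

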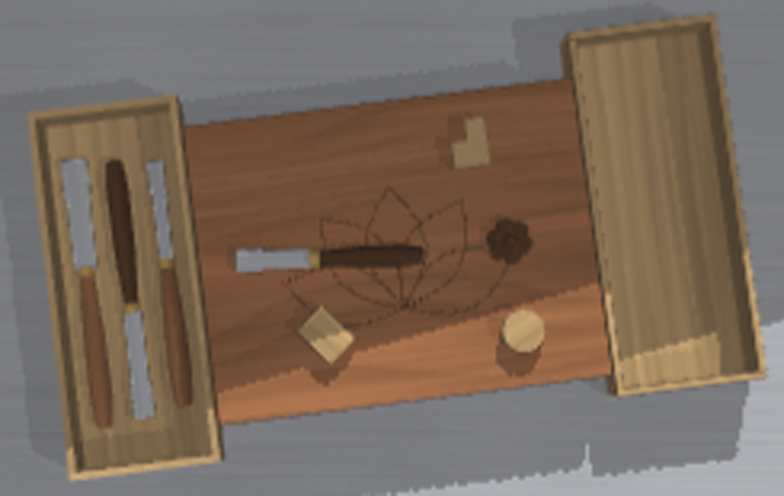

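```bash
python3 - <<'E'
from h import *
f=lambda p:np.array(p,float)/3.2+[170,130]
b=px2w('top',f([(186,126),(568,80),(610,377),(222,425)]),70)[:,:2]
print('board',b.round()); c=b.mean(0)
y=(b[0]-b[1]+b[3]-b[2]);y/=np.linalg.norm(y); x=np.array([y[1],-y[0]])
print('c',c,'y',y,'x',x,'ang y',np.degrees(np.arctan2(y[1],y[0])))
def loc(n,p,z):
    w=px2w('top',f(p),z)[:,:2]; print(n,w.round(),'local',np.c_[(w-c)@x,(w-c)@y].round(1).tolist())
loc('board',[(186,126),(568,80),(610,377),(222,425)],70)
loc('block',[(327,334),(322,306),(300,333),(333,363),(354,338)],88)
loc('stepped',[(453,167),(490,160),(482,117),(468,121),(470,143),(453,147)],88)
loc('round',[(523,331)],88)
loc('ros',[(509,241)],88)
loc('chisel',[(236,260),(424,255),(320,250),(320,268)],85)
loc('tray rim',[(568,36),(714,18),(762,376),(616,394)],60)
E
```

```text
board [[ 655.  157.]
 [ 693. -173.]
 [ 437. -206.]
 [ 398.  126.]]
c [545.91196182 -23.94928965] y [-0.11534451  0.99332555] x [0.99332555 0.11534451] ang y 96.62349635538624
board [[ 655.  157.]
 [ 693. -173.]
 [ 437. -206.]
 [ 398.  126.]] local [[129.5, 167.1], [129.2, -165.5], [-129.2, -167.9], [-129.5, 166.3]]
block [[475.  36.]
 [499.  40.]
 [476.  59.]
 [450.  31.]
 [471.  13.]] local [[-63.6, 67.8], [-39.6, 69.2], [-60.0, 90.4], [-88.6, 65.8], [-69.8, 45.6]]
stepped [[ 616.  -72.]
 [ 622. -104.]
 [ 659.  -97.]
 [ 656.  -85.]
 [ 637.  -87.]
 [ 633.  -72.]] local [[64.4, -55.9], [66.5, -88.0], [104.0, -85.9], [102.0, -73.6], [83.1, -72.9], [81.4, -58.1]]
round [[ 476. -130.]] local [[-81.2, -97.2]]
ros [[ 553. -119.]] local [[-4.1, -95.2]]
chisel [[538. 113.]
 [542. -47.]
 [546.  42.]
 [531.  42.]] local [[8.2, 137.1], [-7.0, -22.2], [8.0, 65.1], [-7.2, 67.0]]
tray rim [[ 734. -175.]
 [ 749. -303.]
 [ 437. -338.]
 [ 422. -212.]] local [[169.0, -172.0], [169.1, -300.2], [-144.4, -299.1], [-144.6, -172.6]]
```

```bash
cat >> h.py <<'E'
from scipy.spatial.transform import Rotation as Ro
C0=np.array([545.9,-23.9]);BX=np.array([.9933,.1153]);BY=np.array([-.1153,.9933])
def w(lx,ly,z): return np.r_[C0+lx*BX+ly*BY,z]
def plan(wps,step=58,yaw=96.62):
    """wps: world waypoints; prints tool-axis rows"""
    s=read_state(); p=s['position'];R=Ro.from_euler('xyz',s['tcp_rot']);T=Ro.from_euler('xyz',[180,0,yaw],degrees=True)
    for q in wps:
        while np.linalg.norm(q-p)>1:
            d=q-p; d*=min(1,step/np.linalg.norm(d)); l=R.inv().apply(d).round()
            if not l.any(): break
            v=np.degrees((R.inv()*T).as_rotvec()); v=(v*min(1,10.6/max(np.linalg.norm(v),1e-9))).round(1)
            p=p+R.apply(l); R=R*Ro.from_rotvec(v,degrees=True); print(l.tolist(),v.tolist(),p.round())
def where():
    s=read_state(); p=s['position']; d=p[:2]-C0
    print('t',s['time'],'local',(d@BX).round(1),(d@BY).round(1),'z',p[2].round(1),np.degrees(s['tcp_rot']).round(1),s['force'].round(1))
E
python3 -c "
from h import *
plan([np.array([470,230,250]),w(-81,-58,200),w(-81,-58,96)])"
```

```text
[-46.0, -35.0, 1.0] [-0.0, 0.0, 10.6] [254. 561. 256.]
[-52.0, -26.0, 1.0] [-0.0, 0.0, 10.6] [286. 512. 255.]
[-56.0, -16.0, 1.0] [-0.0, 0.0, 10.6] [317. 463. 254.]
[-58.0, -5.0, 1.0] [-0.0, 0.0, 10.6] [349. 415. 253.]
[-58.0, 6.0, 1.0] [-0.0, 0.0, 10.6] [381. 366. 252.]
[-56.0, 16.0, 1.0] [-0.0, 0.1, 10.3] [413. 317. 251.]
[-52.0, 26.0, 1.0] [-0.0, -0.0, -0.0] [445. 268. 250.]
[-41.0, 21.0, 0.0] [-0.0, -0.0, -0.0] [470. 230. 250.]
[-57.0, -6.0, 9.0] [-0.0, -0.0, -0.0] [471. 173. 241.]
[-57.0, -6.0, 9.0] [-0.0, -0.0, -0.0] [471. 115. 232.]
[-57.0, -6.0, 9.0] [-0.0, -0.0, -0.0] [472.  58. 223.]
[-57.0, -7.0, 9.0] [-0.0, -0.0, -0.0] [472.   1. 214.]
[-57.0, -6.0, 9.0] [-0.0, -0.0, -0.0] [472. -57. 205.]
[-34.0, -4.0, 5.0] [-0.0, -0.0, -0.0] [472. -91. 200.]
[-0.0, 0.0, 58.0] [-0.0, -0.0, -0.0] [472. -91. 142.]
[-0.0, 0.0, 46.0] [-0.0, -0.0, -0.0] [472. -91.  96.]
```

>>> step_arm(linear=[[-46,-35,1],[-52,-26,1],[-56,-16,1],[-58,-5,1],[-58,6,1]], delta_rot=[[0,0,10.6],[0,0,10.6],[0,0,10.6],[0,0,10.6],[0,0,10.6]], claw=[14,14,14,14,14])

```text
time: 0.72
position: [382.1, 364.6, 252.6]
tcp_rot: [-3.141, 0.0, 1.86]
force: [0.9, -0.4, 0.1]
opening: 0.457
finger_force: 0.0
```

>>> step_arm(linear=[[-56,16,1],[-52,26,1],[-41,21,0],[-57,-6,9],[-57,-6,9]], delta_rot=[[0,0,10.3],[0,0,0],[0,0,0],[0,0,0],[0,0,0]], claw=[14,14,14,14,14])

```text
time: 1.35
position: [471.5, 114.1, 232.3]
tcp_rot: [3.142, 0.0, 1.686]
force: [1.2, -0.4, -0.5]
opening: 0.158
finger_force: 0.0
```

>>> step_arm(linear=[[-57,-6,9],[-57,-6,9],[-57,-6,9],[-34,-4,5],[0,0,0]], delta_rot=[[0,0,0],[0,0,0],[0,0,0],[0,0,0],[0,0,0]], claw=[14,14,14,14,14])

```text
time: 1.98
position: [472.5, -93.1, 200.4]
tcp_rot: [-3.14, 0.001, 1.681]
force: [1.0, 1.1, 0.1]
opening: 0.159
finger_force: 0.0
```

```bash
python3 -c "
from h import *
where(); plan([w(-81,-58,200),w(-81,-58,96)])
cv2.imwrite('pics/w1.png',capture('wrist'))"
```

```text
t 1.975 local -80.9 -60.3 z 200.4 [-1.799e+02  1.000e-01  9.630e+01] [1.  1.1 0.1]
[2.0, -0.0, 0.0] [-0.1, 0.1, -0.3] [472. -91. 200.]
[0.0, -0.0, 58.0] [0.0, -0.0, -0.0] [472. -91. 142.]
[0.0, -0.0, 46.0] [0.0, -0.0, -0.0] [472. -91.  96.]
```

View pics/w1.png

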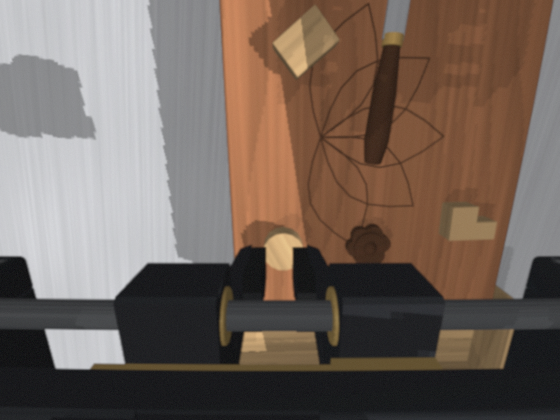

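The wrist view shows the disc at (284,250), appearing between the fingertips, with the block at (306,42), the stepped offcut at (467,223) and the rosette at (369,244). I'll check the disc's position with the wrist calibration.

```bash
python3 -c "
from h import *
a=px2w('wrist',[(284,249),(306,36),(450,206),(494,222),(369,243)],88)[:,:2]-C0
print(np.c_[a@BX,a@BY].round())"
```

```text
[[-75. -92.]
 [-60.  75.]
 [ 66. -53.]
 [107. -68.]
 [ -1. -87.]]
```

>>> step_arm(linear=[[2,0,0],[0,0,50],[0,0,0]], delta_rot=[[0,0,-0.3],[0,0,0],[0,0,0]], claw=[14,14,14])

```text
time: 2.4
position: [470.9, -86.3, 148.7]
tcp_rot: [-3.135, -0.001, 1.694]
force: [-0.9, -0.4, -0.1]
opening: 0.159
finger_force: 0.0
```

>>> step_arm(linear=[[0,3,30],[0,0,22],[-6,0,0],[-8,0,0],[-10,0,0]], delta_rot=[[0,0,0],[0,0,0],[0,0,0],[0,0,0],[0,0,0]], claw=[14,14,14,14,14])

```text
time: 3.02
position: [479.9, -112.4, 100.0]
tcp_rot: [3.139, 0.0, 1.691]
force: [0.3, -0.2, 0.0]
opening: 0.156
finger_force: 0.1
```

>>> step_arm(linear=[[-10,0,0],[-10,0,0],[-10,0,0],[-10,0,0],[-10,0,0]], delta_rot=[[0,0,0],[0,0,0],[0,0,0],[0,0,0],[0,0,0]], claw=[14,14,14,14,14])

```text
time: 3.65
position: [485.0, -162.0, 98.7]
tcp_rot: [-3.141, -0.0, 1.691]
force: [-0.6, -0.2, 0.0]
opening: 0.159
finger_force: 0.1
```

```bash
python3 -c "
from h import *
where()
a=capture('top'); im=a[130:285,170:415]; b=cv2.resize(im,None,fx=1.6,fy=1.6)
c=cv2.resize(capture('wrist'),(392,294)); o=np.zeros((294,800,3),np.uint8); o[:b.shape[0],:b.shape[1]]=b; o[:,400:792]=c
cv2.imwrite('pics/p2.png',o)"
```

```text
t 3.65 local -76.4 -130.2 z 98.7 [-180.    -0.    96.9] [-0.6 -0.2  0. ]
```

View pics/p2.png

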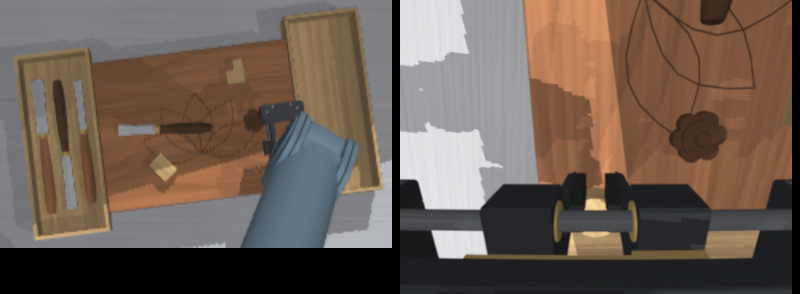

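The disc rides centred ahead of the fingers, seen at (596,218) in the wrist inset, and the other items have not moved. I'll keep pushing.

>>> step_arm(linear=[[-10,0,2],[-10,0,0],[-10,0,0],[-10,0,0],[-10,0,0]], delta_rot=[[0,0,0],[0,0,0],[0,0,0],[0,0,0],[0,0,0]], claw=[14,14,14,14,14])

```text
time: 4.38
position: [491.1, -211.8, 96.8]
tcp_rot: [3.142, 0.0, 1.691]
force: [-0.6, 0.4, -0.8]
opening: 0.16
finger_force: 0.0
```

>>> step_arm(linear=[[-10,0,0],[-10,0,0],[0,0,0],[0,0,-40],[0,0,-40]], delta_rot=[[0,0,0],[0,0,0],[0,0,0],[0,0,0],[0,0,0]], claw=[14,14,14,14,14])

```text
time: 5.0
position: [493.0, -230.3, 177.3]
tcp_rot: [-3.14, -0.001, 1.692]
force: [-0.0, 0.4, 0.4]
opening: 0.154
finger_force: 0.0
```

```bash
python3 -c "
from h import *
where()
print('to stepped');plan([w(80,-34,175),w(80,-34,97)])
print('to block');plan([w(-62,118,175),w(-62,118,97)])"
```

```text
t 5.0 local -76.3 -198.9 z 177.3 [-179.9   -0.    96.9] [-0.   0.4  0.4]
to stepped
[42.0, 40.0, 1.0] [-0.1, -0.0, 0.3] [ 528. -184.  176.]
[42.0, 40.0, 0.0] [0.0, -0.0, 0.0] [ 563. -137.  176.]
[42.0, 40.0, 1.0] [0.0, -0.0, 0.0] [597. -91. 175.]
[39.0, 37.0, 0.0] [0.0, -0.0, 0.0] [630. -48. 175.]
[-0.0, -0.0, 58.0] [0.0, -0.0, 0.0] [630. -48. 117.]
[-0.0, -0.0, 20.0] [0.0, -0.0, 0.0] [630. -48.  97.]
to block
[58.0, 3.0, 0.0] [-0.1, -0.0, 0.3] [ 489. -172.  177.]
[58.0, 3.0, 1.0] [0.0, -0.0, 0.0] [ 485. -114.  176.]
[58.0, 2.0, 0.0] [0.0, -0.0, 0.0] [481. -57. 176.]
[58.0, 3.0, 1.0] [0.0, -0.0, 0.0] [477.   1. 175.]
[58.0, 2.0, 0.0] [0.0, -0.0, 0.0] [472.  59. 176.]
[27.0, 2.0, 1.0] [0.0, -0.0, 0.0] [471.  86. 175.]
[-0.0, -0.0, 58.0] [0.0, -0.0, 0.0] [471.  86. 117.]
[-0.0, -0.0, 20.0] [0.0, -0.0, 0.0] [471.  86.  97.]
```

>>> step_arm(linear=[[42,40,0],[42,40,0],[42,40,0],[39,38,0],[0,0,0]], delta_rot=[[0,0,0],[0,0,0],[0,0,0],[0,0,0],[0,0,0]], claw=[0,0,0,0,0])

```text
time: 5.62
position: [632.4, -41.5, 176.1]
tcp_rot: [3.14, -0.003, 1.7]
force: [-0.0, 0.2, -0.7]
opening: 0.003
finger_force: 0.0
```

```bash
python3 -c "
from h import *
where()
a=capture('top'); im=a[130:285,170:415]; b=cv2.resize(im,None,fx=1.6,fy=1.6)
c=cv2.resize(capture('wrist'),(392,294)); o=np.zeros((294,800,3),np.uint8); o[:b.shape[0],:b.shape[1]]=b; o[:,400:792]=c
cv2.imwrite('pics/p3.png',o)"
```

```text
t 5.625 local 83.9 -27.5 z 176.1 [179.9  -0.2  97.4] [-0.   0.2 -0.7]
```

View pics/p3.png

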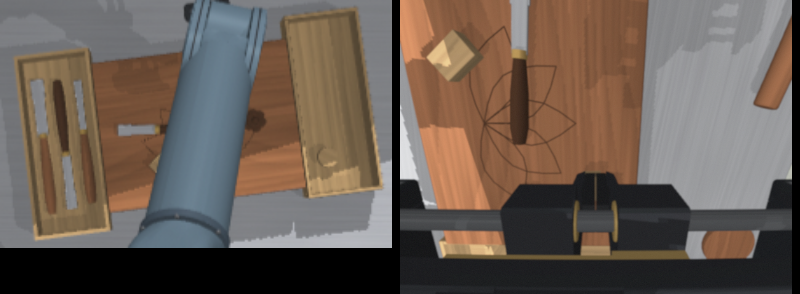

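The disc lies in the scrap tray at (326,156) of the inset, and the chisel and block are undisturbed. I'll sweep the stepped offcut next.

>>> step_arm(linear=[[0,-2,50],[0,0,30],[-8,0,0],[-10,0,0],[-10,0,0]], delta_rot=[[0,0,0.8],[0,0,0],[0,0,0],[0,0,0],[0,0,0]], claw=[0,0,0,0,0])

```text
time: 6.35
position: [632.4, -78.0, 98.5]
tcp_rot: [3.139, 0.001, 1.676]
force: [0.4, 1.0, -0.0]
opening: 0.005
finger_force: 0.1
```

>>> step_arm(linear=[[-10,0,0],[-10,0,0],[-10,0,0],[-10,0,0],[-10,0,0]], delta_rot=[[0,0,0],[0,0,0],[0,0,0],[0,0,0],[0,0,0]], claw=[0,0,0,0,0])

```text
time: 6.98
position: [636.8, -126.5, 96.7]
tcp_rot: [-3.142, -0.0, 1.677]
force: [0.0, -0.7, 0.6]
opening: 0.003
finger_force: 0.1
```

```bash
python3 -c "
from h import *
where()
a=capture('scene'); im=a[150:300,170:390]; b=cv2.resize(im,(396,270))
c=cv2.resize(capture('wrist'),(392,294)); o=np.zeros((294,800,3),np.uint8); o[:b.shape[0],:b.shape[1]]=b; o[:,400:792]=c
cv2.imwrite('pics/p4.png',o)"
```

```text
t 6.975 local 78.4 -112.4 z 96.7 [-180.    -0.    96.1] [ 0.  -0.7  0.6]
```

View pics/p4.png

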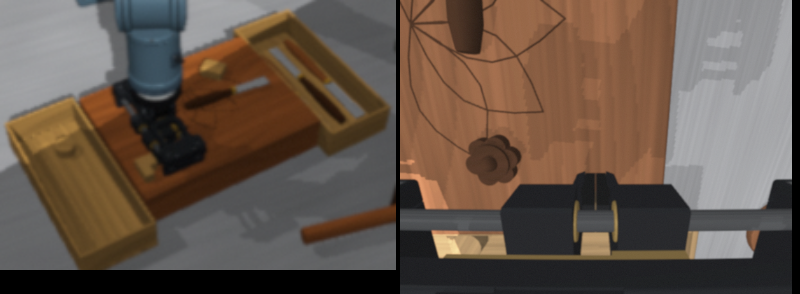

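The stepped offcut at (147,168) of the scene inset is moving ahead of the fingers, and the rosette is untouched. I'll continue over the edge.

>>> step_arm(linear=[[-10,0,0],[-10,0,0],[-10,0,0],[-10,0,0],[-10,0,0]], delta_rot=[[0,0,0],[0,0,0],[0,0,0],[0,0,0],[0,0,0]], claw=[0,0,0,0,0])

```text
time: 7.7
position: [642.1, -176.4, 96.7]
tcp_rot: [3.142, 0.0, 1.677]
force: [-0.9, -0.1, 0.4]
opening: 0.003
finger_force: 0.0
```

>>> step_arm(linear=[[-10,0,0],[-10,0,0],[-10,0,0],[-10,0,0],[0,0,0]], delta_rot=[[0,0,0],[0,0,0],[0,0,0],[0,0,0],[0,0,0]], claw=[0,0,0,0,0])

```text
time: 8.32
position: [646.1, -216.7, 96.8]
tcp_rot: [3.142, 0.001, 1.676]
force: [1.3, 0.1, 0.4]
opening: 0.002
finger_force: 0.0
```

>>> step_arm(linear=[[0,0,-50],[0,0,-40],[0,0,0]], delta_rot=[[0,0,0],[0,0,0],[0,0,0]], claw=[14,14,14])

```text
time: 8.7
position: [648.4, -215.8, 190.5]
tcp_rot: [3.135, 0.002, 1.678]
force: [-0.1, -0.5, 0.1]
opening: 0.156
finger_force: 0.0
```

```bash
python3 -c "
from h import *
where()
plan([w(-62,118,180)])
a=capture('top'); im=a[130:285,170:415]; b=cv2.resize(im,None,fx=1.6,fy=1.6)
c=cv2.resize(capture('scene')[150:300,170:390],(392,294)); o=np.zeros((294,800,3),np.uint8); o[:b.shape[0],:b.shape[1]]=b; o[:,400:792]=c
cv2.imwrite('pics/p5.png',o)"
```

```text
t 8.7 local 79.7 -202.4 z 190.5 [1.796e+02 1.000e-01 9.610e+01] [-0.1 -0.5  0.1]
[53.0, -24.0, 1.0] [0.4, 0.1, -0.5] [ 619. -166.  189.]
[53.0, -23.0, 2.0] [-0.0, 0.0, 0.0] [ 590. -116.  187.]
[53.0, -24.0, 2.0] [-0.0, 0.0, 0.0] [560. -66. 185.]
[53.0, -23.0, 2.0] [-0.0, 0.0, 0.0] [531. -16. 183.]
[53.0, -24.0, 2.0] [-0.0, 0.0, 0.0] [501.  34. 181.]
[53.0, -23.0, 1.0] [-0.0, 0.0, 0.0] [472.  84. 180.]
[2.0, -1.0, 0.0] [-0.0, 0.0, 0.0] [471.  86. 180.]
```

View pics/p5.png

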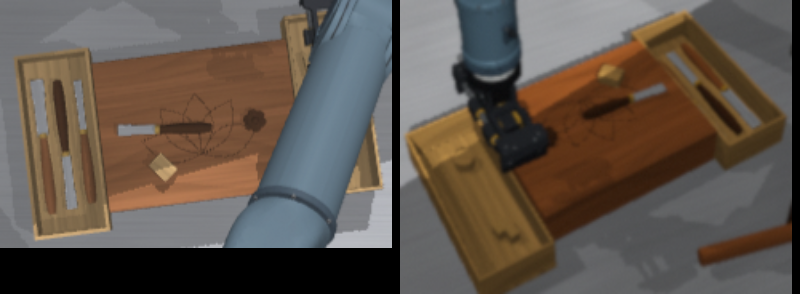

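The stepped offcut is in the tray at (508,235) of the right inset, and only the block remains, at (163,167) of the left inset. Moving behind it.

>>> step_arm(linear=[[53,-24,2],[53,-23,2],[53,-24,2],[53,-23,2],[53,-24,2]], delta_rot=[[0,0,0],[0,0,0],[0,0,0],[0,0,0],[0,0,0]], claw=[14,14,14,14,14])

```text
time: 9.43
position: [498.7, 37.4, 175.5]
tcp_rot: [-3.139, 0.0, 1.678]
force: [0.5, 0.3, -0.5]
opening: 0.162
finger_force: 0.0
```

>>> step_arm(linear=[[55,-24,0],[0,0,0],[0,0,0]], delta_rot=[[0,0,0],[0,0,0],[0,0,0]], claw=[14,14,14])

```text
time: 9.8
position: [470.8, 87.3, 176.1]
tcp_rot: [-3.141, 0.001, 1.678]
force: [0.1, -0.6, -0.3]
opening: 0.161
finger_force: 0.0
```

```bash
python3 -c "
from h import *
where()
plan([w(-62,118,180),w(-62,118,97)])"
```

```text
t 9.8 local -61.8 119.1 z 176.1 [-179.9    0.    96.1] [ 0.1 -0.6 -0.3]
[-1.0, -0.0, -4.0] [-0.1, 0.0, -0.5] [471.  86. 180.]
[-0.0, -0.0, 58.0] [0.0, 0.0, 0.0] [471.  86. 122.]
[-0.0, -0.0, 25.0] [0.0, 0.0, 0.0] [471.  86.  97.]
```

>>> step_arm(linear=[[0,0,50],[0,0,29],[-8,0,0],[-9,0,0],[-10,0,0]], delta_rot=[[0,0,-0.5],[0,0,0],[0,0,0],[0,0,0],[0,0,0]], claw=[14,14,14,14,14])

```text
time: 10.42
position: [475.4, 59.7, 98.9]
tcp_rot: [3.139, -0.0, 1.685]
force: [-0.3, 0.3, 0.6]
opening: 0.16
finger_force: 0.0
```

>>> step_arm(linear=[[-10,0,0],[-10,0,0],[-10,0,0],[-10,0,0],[-10,0,0]], delta_rot=[[0,0,0],[0,0,0],[0,0,0],[0,0,0],[0,0,0]], claw=[14,14,14,14,14])

```text
time: 11.05
position: [480.0, 10.6, 97.7]
tcp_rot: [-3.142, -0.0, 1.686]
force: [0.9, 0.5, 0.0]
opening: 0.159
finger_force: 0.1
```

```bash
python3 -c "
from h import *
where()
a=capture('scene'); im=a[150:300,170:390]; b=cv2.resize(im,(396,270))
c=cv2.resize(capture('wrist'),(392,294)); o=np.zeros((294,800,3),np.uint8); o[:b.shape[0],:b.shape[1]]=b; o[:,400:792]=c
cv2.imwrite('pics/p6.png',o)"
```

```text
t 11.05 local -61.5 41.9 z 97.7 [-180.    -0.    96.6] [0.9 0.5 0. ]
```

View pics/p6.png

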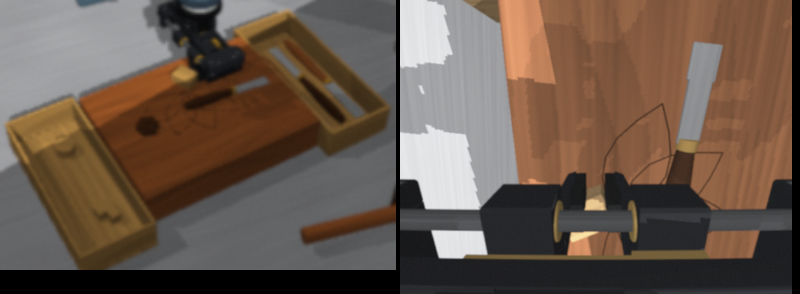

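The block at (185,75) of the scene inset is nested against the fingers, and both the chisel and rosette are clear. Continuing.

>>> step_arm(linear=[[-11,-1,0],[-11,-1,0],[-11,-1,0],[-11,-1,0],[-11,-1,0]], delta_rot=[[0,0,0],[0,0,0],[0,0,0],[0,0,0],[0,0,0]], claw=[14,14,14,14,14])

```text
time: 11.78
position: [481.3, -44.8, 97.7]
tcp_rot: [3.142, 0.0, 1.686]
force: [0.5, -0.2, -0.4]
opening: 0.155
finger_force: 0.0
```

>>> step_arm(linear=[[-11,0,0],[-11,0,0],[-11,0,0],[-11,0,0],[-11,0,0]], delta_rot=[[0,0,0],[0,0,0],[0,0,0],[0,0,0],[0,0,0]], claw=[14,14,14,14,14])

```text
time: 12.4
position: [487.7, -99.3, 97.7]
tcp_rot: [3.142, 0.0, 1.686]
force: [0.3, -0.1, -1.0]
opening: 0.161
finger_force: 0.0
```

```bash
python3 -c "
from h import *
where()
a=capture('scene'); im=a[150:300,170:390]; b=cv2.resize(im,(396,270))
c=cv2.resize(capture('wrist'),(392,294)); o=np.zeros((294,800,3),np.uint8); o[:b.shape[0],:b.shape[1]]=b; o[:,400:792]=c
cv2.imwrite('pics/p7.png',o)"
```

```text
t 12.4 local -66.5 -68.2 z 97.7 [180.    0.   96.6] [ 0.3 -0.1 -1. ]
```

View pics/p7.png

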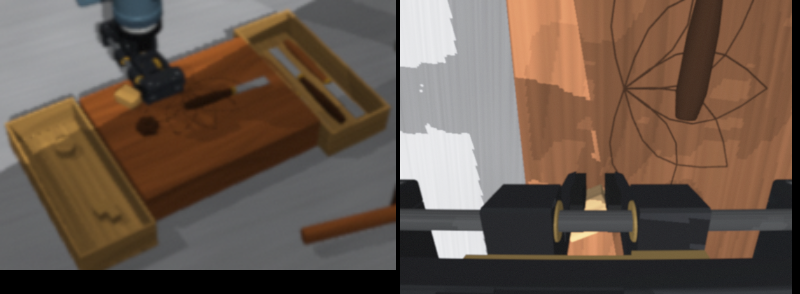

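The block at (127,97) of the scene inset is still ahead of the fingers, and the rosette at (148,126) is untouched. Next is the final push over the edge.

>>> step_arm(linear=[[-11,0,0],[-11,0,0],[-11,0,0],[-11,0,0],[-11,0,0]], delta_rot=[[0,0,0],[0,0,0],[0,0,0],[0,0,0],[0,0,0]], claw=[14,14,14,14,14])

```text
time: 13.12
position: [494.0, -154.1, 97.7]
tcp_rot: [3.142, 0.0, 1.686]
force: [0.2, 0.3, 0.4]
opening: 0.157
finger_force: 0.0
```

>>> step_arm(linear=[[-11,0,0],[-11,0,0],[-11,0,0],[-11,0,0],[-11,0,0]], delta_rot=[[0,0,0],[0,0,0],[0,0,0],[0,0,0],[0,0,0]], claw=[14,14,14,14,14])

```text
time: 13.75
position: [500.3, -208.6, 97.7]
tcp_rot: [3.142, 0.0, 1.686]
force: [0.2, 0.3, -0.5]
opening: 0.159
finger_force: 0.0
```

>>> step_arm(linear=[[-11,0,0],[-11,0,0],[-8,0,0],[0,0,0],[0,0,-50]], delta_rot=[[0,0,0],[0,0,0],[0,0,0],[0,0,0],[0,0,0]], claw=[14,14,14,14,14])

```text
time: 14.38
position: [501.4, -236.1, 145.4]
tcp_rot: [-3.135, -0.004, 1.687]
force: [0.8, -0.2, 0.2]
opening: 0.157
finger_force: 0.0
```

>>> step_arm(linear=[[20,0,-50],[55,0,-20],[55,0,0],[55,0,0],[55,0,0]], delta_rot=[[0,0,0],[0,0,0],[0,0,0],[0,0,0],[0,0,0]], claw=[14,14,14,14,14])

```text
time: 15.0
position: [475.5, 3.0, 217.9]
tcp_rot: [3.141, -0.0, 1.687]
force: [0.9, -0.2, 0.6]
opening: 0.158
finger_force: 0.0
```

>>> step_arm(linear=[[55,0,0],[55,0,0],[55,0,0],[0,0,0],[0,0,0]], delta_rot=[[0,0,0],[0,0,0],[0,0,0],[0,0,0],[0,0,0]], claw=[14,14,14,14,14])

```text
time: 15.62
position: [456.9, 164.2, 217.6]
tcp_rot: [-3.141, 0.0, 1.686]
force: [0.4, -0.2, -0.2]
opening: 0.157
finger_force: 0.0
```

```bash
python3 - <<'E'
from h import *
where()
a=capture('top'); cv2.imwrite('pics/end.png',a); o=cv2.imread('pics/top0.png')
d=cv2.absdiff(a,o).max(2); d=cv2.medianBlur(d,3)
n,_,st,ce=cv2.connectedComponentsWithStats((d>18).astype(np.uint8))
for i in range(1,n):
    if st[i,4]>15:
        q=px2w('top',[ce[i]],15)[0,:2]-C0; print(st[i].tolist(),ce[i].round(),'local@z15',(q@BX).round(),(q@BY).round())
E
```

```text
t 15.625 local -66.7 197.1 z 217.6 [-180.     0.    96.6] [ 0.4 -0.2 -0.2]
[311, 167, 12, 15, 118] [317. 175.] local@z15 90.0 -80.0
[359, 167, 4, 11, 20] [360. 172.] local@z15 84.0 -204.0
[172, 201, 96, 219, 12805] [216. 323.] local@z15 -289.0 254.0
[264, 226, 17, 25, 241] [272. 238.] local@z15 -72.0 70.0
[325, 227, 15, 21, 252] [332. 237.] local@z15 -90.0 -100.0
[374, 230, 7, 4, 22] [377. 232.] local@z15 -91.0 -229.0
[0, 325, 76, 95, 3643] [ 25. 378.] local@z15 -372.0 795.0
[287, 408, 6, 7, 29] [290. 411.] local@z15 -555.0 79.0
[286, 413, 18, 7, 61] [295. 417.] local@z15 -572.0 65.0
[276, 414, 10, 6, 42] [281. 417.] local@z15 -567.0 106.0
```

```bash
python3 - <<'E'
from h import *
for n,r in (('top',(140,255,345,412)),('scene',(200,305,170,262))):
    a=capture(n).astype(float); o=cv2.imread(f'pics/{n}0.png').astype(float)
    d=cv2.GaussianBlur(np.abs(a-o).max(2),(3,3),0); m=np.zeros(d.shape,np.uint8); y0,y1,x0,x1=r; m[y0:y1,x0:x1]=d[y0:y1,x0:x1]>4
    m=cv2.morphologyEx(m,cv2.MORPH_CLOSE,np.ones((3,3)))
    k,_,st,ce=cv2.connectedComponentsWithStats(m)
    for i in range(1,k):
        if st[i,4]>12:
            q=px2w(n,[ce[i]],15)[0,:2]-C0; print(n,st[i].tolist(),ce[i].round(),(q@BX).round(),(q@BY).round())
E
```

```text
top [353, 162, 21, 18, 261] [363. 171.] 86.0 -212.0
top [355, 217, 43, 36, 753] [375. 237.] -104.0 -221.0
top [401, 229, 11, 26, 148] [408. 244.] -135.0 -312.0
top [347, 234, 12, 8, 37] [351. 237.] -98.0 -154.0
scene [170, 200, 92, 105, 6031] [203. 248.] -23.0 -256.0
scene [250, 212, 12, 27, 69] [258. 226.] -20.0 -66.0
scene [236, 223, 16, 11, 75] [243. 228.] -36.0 -112.0
scene [237, 235, 25, 23, 187] [251. 245.] 41.0 -123.0
scene [230, 271, 32, 34, 402] [251. 296.] 203.0 -207.0
```

```bash
python3 - <<'E'
from h import *
b=cv2.resize(capture('scene')[150:300,170:390],(396,270)).astype(float)
for f in ('p7','p6'):
    o=cv2.imread(f'pics/{f}.png')[:270,:396].astype(float)
    d=cv2.GaussianBlur(np.abs(b-o).max(2),(3,3),0)
    k,_,st,ce=cv2.connectedComponentsWithStats((d>10).astype(np.uint8))
    for i in range(1,k):
        if st[i,4]>30:
            uv=ce[i]/1.8+[170,150]; q=px2w('scene',[uv],20)[0,:2]-C0; print(f,st[i].tolist(),ce[i].round(),(q@BX).round(),(q@BY).round())
# gray patch of top tray region for texture
t=cv2.cvtColor(capture('top'),cv2.COLOR_BGR2GRAY)[216:246:2,352:400:2]
print(t)
E
```

```text
p7 [93, 0, 287, 142, 12812] [198.  78.] -109.0 67.0
p7 [232, 0, 14, 6, 58] [238.   2.] -271.0 257.0
p7 [258, 0, 138, 46, 2513] [341.  20.] -114.0 412.0
p7 [361, 0, 35, 13, 277] [382.   4.] -113.0 521.0
p7 [338, 52, 58, 35, 963] [372.  67.] 32.0 374.0
p7 [230, 84, 23, 7, 92] [241.  87.] -48.0 125.0
p7 [74, 125, 18, 17, 146] [ 83. 132.] -91.0 -180.0
p7 [75, 135, 22, 22, 250] [ 85. 147.] -56.0 -191.0
p6 [141, 0, 198, 127, 8392] [216.  55.] -150.0 130.0
p6 [232, 0, 14, 6, 64] [238.   2.] -271.0 257.0
p6 [278, 0, 118, 35, 1326] [345.  16.] -120.0 427.0
p6 [386, 0, 10, 4, 32] [391.   1.] -112.0 545.0
p6 [329, 50, 6, 9, 31] [331.  54.] -39.0 329.0
p6 [338, 51, 58, 40, 1214] [372.  69.] 36.0 373.0
p6 [352, 74, 38, 34, 324] [370.  93.] 87.0 326.0
p6 [330, 94, 43, 27, 576] [349. 106.] 94.0 271.0
p6 [74, 125, 23, 32, 410] [ 84. 142.] -68.0 -187.0
[[ 84  84  82 116 124 118 114 126 118 117 120 118 113 113 118 113 106 104
   94  92 101  97  96  87]
 [ 87  97  96 109  89 116 115 123 118 117 118 118 116 111 116 114 106 104
   94  92 102  97  97  97]
 [118 116 117  91 106 118 118 112 107 103 104 116 
[... 563 characters left out ...]
12 112 112 149 157 160 146 126 103 108 131 168 171 135 119 118 109
  105  95  96 101  98 101]
 [115 115 117 120 107 120 119 114 126 116 116 106 121 117 114 118 118 111
  105 109 134 107  98 101]
 [123 125 126 127  83 148 120 114 129 118 116 111 118 120 114 131 132 159
  152 144 139 113 100 100]
 [123 122 120 118  64 183 120 114 126 120 115 112 117 120 161 168 166 159
  149 145 139 136 100 101]
 [119 118 117 116  80 170 119 114 135 132 114 111 125 153 151 150 155 153
  140 146 139 137  99 101]
 [119 114 113 113 101 170 122 150 153 161 148 149 150 155 150 150 155 154
  141 146 137 138 100 100]
 [115 116 119 121 122 163 155 152 150 161 146 152 146 154 152 151 154 156
  144 146 140 138  99 102]]
```

```bash
python3 - <<'E'
from h import *
a=capture('top'); b=cv2.resize(a[130:285,170:415],None,fx=1.6,fy=1.6).astype(float)
o=cv2.imread('pics/p3.png')[:b.shape[0],:b.shape[1]].astype(float)
d=np.abs(b-o).max(2)[:, :]; d=cv2.GaussianBlur(d,(3,3),0); d[:,:282]=0
k,_,st,ce=cv2.connectedComponentsWithStats((d>7).astype(np.uint8))
for i in range(1,k):
    if st[i,4]>10: print(st[i].tolist(),ce[i].round())
i=1+np.argmax([s[4] if 282<=s[0]<350 and s[1]>120 else 0 for s in st[1:]])
ut=ce[i]/1.6+[170,130]; us=np.array([84,142])/1.8+[170,150]
print(ut,us)
for z in (10,15,20,25,30,40,50,60,65):
    r=[]
    for n,u in (('top',ut),('scene',us)):
        q=px2w(n,[u],z)[0,:2]-C0; r+=[(q@BX).round(),(q@BY).round()]
    print(z,r)
E
```

```text
[295, 50, 28, 29, 319] [304.  65.]
[321, 64, 3, 8, 19] [322.  68.]
[304, 139, 6, 12, 32] [306. 143.]
[306, 145, 24, 23, 245] [316. 158.]
[333, 159, 7, 8, 29] [336. 162.]
[331, 171, 5, 7, 25] [333. 174.]
[320, 177, 4, 4, 13] [321. 179.]
[367.5255102 228.5994898] [216.66666667 228.88888889]
10 [np.float64(-79.0), np.float64(-204.0), np.float64(-77.0), np.float64(-185.0)]
15 [np.float64(-79.0), np.float64(-203.0), np.float64(-72.0), np.float64(-187.0)]
20 [np.float64(-79.0), np.float64(-202.0), np.float64(-68.0), np.float64(-188.0)]
25 [np.float64(-79.0), np.float64(-201.0), np.float64(-64.0), np.float64(-190.0)]
30 [np.float64(-79.0), np.float64(-200.0), np.float64(-59.0), np.float64(-191.0)]
40 [np.float64(-79.0), np.float64(-199.0), np.float64(-51.0), np.float64(-194.0)]
50 [np.float64(-79.0), np.float64(-197.0), np.float64(-42.0), np.float64(-196.0)]
60 [np.float64(-79.0), np.float64(-195.0), np.float64(-33.0), np.float64(-199.0)]
65 [np.float64(-79.0), np.float64(-195.0), np.float64(-29.0), np.float64(-200.0)]
```

```bash
python3 -c "
from bench import *
print(hand_in())"
```

```text
the job is handed in; nothing more can be done
None
```

I swept all three offcuts into the empty scrap tray and handed the job in. Hand-in returned no verdict. I saw the disc and the stepped piece in the tray, but the block was the last one in and I confirmed it only by comparing camera images. That comparison also showed no movement of the chisel, rosette, stone or sanding block.

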